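Set the loaf stop to the third gap and slide the loaf against it

TASK

Get the slicing board ready to halve the loaf. With a fingertip, run the end stop along its rail, counting the gaps in the comb from the end where the stop is parked, and push the stop fully home into the third gap; then push the loaf along the bed until its end rests against the stop. Only push: do not lift the stop or the loaf, and leave the bell, the baking timer and the stapler where they are.

Things in the scene. Friction and masses are not known exactly. Their poses are not given: they have to be found in the camera images.
- bread_board: Fixed wooden slicing board, 210 (x) by 414 (y) mm, laid along y, turned up to 0.2 rad. Origin on the counter under the knife slot (y = 0, 4 mm wide, across the bed); x away from the robot, y left along the board. Nearest the robot, left of the slot: the stop's rail (outer wall, groove, comb; all tops at z 38 mm). Behind it the bed, then a back fence 70 mm high (x 75 to 92).
- first_gap (a point): Middle of the mouth (x -64, y 140, z 38 mm in the board's frame, board axes) of the comb's first gap, counting from the left end. The comb has five equal gaps, 30 mm apart centre to centre, the others to the right (-y) of it; each 18 mm wide, open above and towards the groove, 36 mm deep in +x to a closed back. Teeth 12 mm thick, round-nosed.
- groove_left (a point): Left end of the groove, on its centre line, at the height of the rail's top (x -83, y 204, z 38 mm in the board's frame, board axes). The groove runs straight to the right (-y) from here for 198 mm, 37 mm wide, 20 mm deep, past the mouths of all gaps; it has an outer wall 14 mm thick on the robot's side. Left of the first gap the comb is solid.
- bed (a point): Centre line of the loaf's bed at the knife slot, on the bed's surface (x 27, y 0, z 18 mm in the board's frame, board axes). The bed runs along y, 95 mm wide, between a front wall 20 mm high and the back fence 52 mm high, open at the right end (y -200 mm).
- end_stop: Loose steel end stop, 0.2 to 0.4 kg, parked at the left in the groove. Origin under its foot plate (50 x by 44 y, 5 thick, lying on the rail), over its key (36 x by 16 y, 17 mm deep, in the groove); axes as the board's. Origin's x in the board's frame: -83 mm in the groove, -46 fully home in a gap (37 mm of travel). Polished, slides with about 1 N; 2 mm of side play in a gap.
- stop_tab (a point): Centre of the stop's upright black finger tab, 22 (x) by 18 (y) by 29 mm high, straight above the stop's origin by 19 mm; push on its sides. The foot plate's top is 14 mm below this point. From the foot a steel plate, 5 mm thick (y within 2.5 mm of this point), reaches in +x to 116 mm from here, over the bed: the loaf's end comes against it.
- loaf: Loose floury brown loaf, 82 (x) by 157 (y) by 60 mm high, 0.2 to 0.4 kg, lying on the bed along the board, mostly right of the knife slot. Origin: centre of its underside; axes about as the board's. Round ends; slides with 1 to 3 N. When its left end rests on the stop in the third gap its middle is over the knife slot, within a few mm.
- bell: Brass counter bell, 68 mm across, 56 high; bystander behind the board. Origin: centre of its underside.
- timer: Round cream baking timer with a black knob, 69 mm across, 48 high; bystander left of the board. Origin: centre of its underside.
- stapler: Desk stapler, black with a red arm, 36 (x) by 150 (y) by 47 mm high; bystander right of the board. Origin: centre of its underside.
Things that resemble listed ones, but are neither listed nor needed, are in the scene too. What is shaped like the loaf but green is not meant.

How it is judged:
By the outcome, as a careful person would: the job done as asked, in the order asked, and still so for the second after the job is handed in, with the robot touching nothing.
It also fails if it takes over 54 s, if anything falls off the work surface, if the arm or the gripper's body presses on something with over 40 N, if the wrist force passes 120 N, or if a joint passes its speed limit or range.

ROBOT

A 7-joint arm with a two-finger parallel gripper is mounted at the origin on a cart in front of the work surface, level with it; the furniture and walls round the work are solid. World frame = base frame: x ahead of the robot, y to its left, z up, the work surface at z = 0. Lengths are in m, angles in rad, forces in N, time in s.
With the tool pointing down it reaches from about 0.4 to 0.85 m from the base axis. Payload 4.5 kg.
Tool frame: the origin (TCP) lies where the fingers leave the gripper's body, on its centre line; the fingertips stand 64 mm ahead of it and the grasp point (between the pads) lies 45 mm ahead of it; z points along the fingers, y is the line along which they close (so a half turn about z gives the same grasp; the last joint's range is limited). The gripper opens to 88 mm and grips with 3 to 60 N. Pads are 18 mm wide; open, the fingers measure 123 mm over their backs; the gripper's body (75 mm by 187 mm) begins 45 mm behind the grasp point.
Start: joints at [-1.211, 0.689, -0.195, 1.565, 0.157, 0.902, -0.215], TCP at [0.2, 0.592, 0.303] pointing down, gripper open.
Joint ranges: [-3.01, 3.01], [-0.46, 2.08], [-1.47, 1.51], [0.13, 2.56], [-1, 4.14], [0.04, 2.09], [-2.66, 2.66]. Speed limits (rad/s): [2.57, 2.57, 3.14, 3.14, 3.14, 3.14, 3.14].

INTERFACE

Orientations are given as a unit quaternion [x, y, z, w].
In Python, from plant import r gives the robot as it stands.
- The arm moves only by the tool play_rows, never from a script. Its arguments are lists of equal length, an entry for each row: "translation": the shift along the tool's x, y, z in m, a list of three; "delta_rot": the turn, a rotation vector about the tool's x, y, z in degrees, a list of three; "grip": the opening, from -1 (shut) to 1 (fully open). In form: {"translation": [[x, y, z], ...], "delta_rot": [[rx, ry, rz], ...], "grip": [grip, ...]}. A call has 1 to 20 rows; each row shifts and turns the commanded pose from where the row before left it, along the tool's axes as they then stand; what a row does not reach is not made up. A row lasts 1/8 s, in which the tool goes at most 62.5 mm and 10.7 degrees, less where a joint would pass 70% of its speed; a pose out of reach is approached as far as the arm can. A call with a gripper value outside its range is refused whole. The fingers move at their own pace and stop on an object; "squeeze" is the grip in N (left out, the last holds). Time passes only in rows, so rows that do not move let the fingers close. It gives the time, the measured TCP pose, the force, the opening and the grip force at its end, in the units of the state.
- r.get_state(): the state, without advancing time (a new reading comes with each control period).
- r.snapshot(name): name is "scene" or "side" or "wrist"; returns the picture (384x512x3 uint8, blue, green, red); there is no depth.
- r.get_calibration(name): a dict with "intrinsics" (3x3 intrinsics, pixels), "k1" (the pictures are not rectified: a ray, as slopes to the right and down, at radius r is drawn at 1 + k1 r^2 times it, then the intrinsics apply), "eye" and "rotation" of the camera in the world. Camera axes: x right, y up, looking along -z (the intrinsics and any distortion apply to the point x, -y, -z); pixel columns grow to the right and rows downward; lengths in m; the calibration is good to about 2 mm. A picture is of the moment at which its call begins: read the wrist's pose just before it. get_calibration takes no time and is no camera call; for the wrist camera it gives the pose at the moment of the call.
- r.finish_job(): hands the job in; it is judged then, once.
Trained networks look in the newest picture that a camera, given by its name, has taken for a name from the list of things; names that differ only in an ending like _2 or _b are one class to them, and where a whole thing is asked for, a point or a joint stands for the part that bears it (a point fixed in the world has none). Each returns a list of dicts, best first, with "confidence" (0 to 1); they miss things now and then, are a little off and sometimes report something else, mostly with a low value. They report only what shows in the picture. A call takes as long as a camera call. They do not tell look-alikes from the thing itself.
- r.look_for(camera, target): "point" ([x, y, z] in m, in world coordinates, good to about 4 mm: the middle of the surface that is visible of it).
- r.silhouettes(camera, target): "pixels" (384x512 bool, what is visible of it).
The state is a dict: "clock": time; "q": joint angles; "qd": joint speeds; "joint_torque": joint torques, N m; "tool_pos": TCP position; "eef_rot": TCP orientation; "contact_force": force on the tool from outside, world axes, zero at the start; "moment": the same for the moment, N m; "opening": opening from 0.0 (shut) to 1.0 (fully open); "finger_force": force on a finger pad.
Only numpy, scipy, OpenCV 4.12 (cv2) and the standard library are available. Lean on these libraries where they do the work, as an engineer would, in place of code of your own. Each camera call takes 0.05 s, during which the arm holds its last target. There are 200 camera calls.

## Working session

There is one attempt and no reset: what is moved stays moved. The work goes in short steps, Python scripts to look and compute and a tool call to move; the robot and the scene stay as the last step left them, time stands still between calls to the robot, and variables do not carry over. Pictures are saved under pics/ and viewed, at most 10 in all, crops included, and the job is handed in when it is done.

Besides the shell and the picture viewer there is one more tool, called after ">>>" as name(argument=value, ...) on one line, values as JSON. play_rows: Moves the arm, as the interface text tells. Its arguments: {"type":"object","properties":{"translation":{"type":"array","items":{"type":"array","items":{"type":"number"}}},"delta_rot":{"type":"array","items":{"type":"array","items":{"type":"number"}}},"grip":{"type":"array","items":{"type":"number"}},"squeeze":{"type":"number"}},"required":["translation","delta_rot","grip"]}

```bash
mkdir -p pics; ls
python3 - <<'E'
from plant import r
import cv2,numpy as np
s=r.get_state();print(s['clock'],s['tool_pos'],s['eef_rot'],s['opening'])
for c in ['scene','side']:
    im=r.snapshot(c);cv2.imwrite(f'pics/{c}0.png',im)
    k=r.get_calibration(c);print(c,k)
    for t in ['bread_board','first_gap','groove_left','bed','end_stop','stop_tab','loaf','bell','timer','stapler']:
        for d in r.look_for(c,t)[:3]: print(t,np.round(d['point'],3),round(d['confidence'],2))
E
```

```text
pics
0.0 [0.19990649 0.59160349 0.30189124] [ 1.62137351e-01  9.86767746e-01 -9.42573183e-04 -8.29843586e-05] 0.9964954036035091
scene {'intrinsics': array([[492.70511594,   0.        , 253.15692482],
       [  0.        , 492.70511594, 190.40189227],
       [  0.        ,   0.        ,   1.        ]]), 'k1': -0.18291922203956354, 'eye': array([ 0.02911656, -1.17410247,  1.42024479]), 'rotation': array([ 0.34385003, -0.07813036, -0.22194108,  0.90906818])}
bread_board [ 0.515 -0.047  0.02 ] 0.78
first_gap [ 0.522 -0.051  0.019] 0.6
first_gap [0.35  0.369 0.025] 0.45
groove_left [ 0.517 -0.051  0.019] 0.83
bed [ 0.521 -0.05   0.017] 0.64
end_stop [0.527 0.129 0.048] 0.64
end_stop [ 0.551 -0.154  0.065] 0.6
stop_tab [0.532 0.132 0.045] 0.72
loaf [ 0.551 -0.149  0.068] 0.91
loaf [ 0.434 -0.648  0.047] 0.81
bell [0.527 0.13  0.046] 0.61
bell [ 0.75  -0.065  0.028] 0.6
timer [0.351 0.366 0.024] 0.63
stapler [ 0.445 -0.456  0.043] 0.86
stapler [0.536 0.132 0.047] 0.73
side {'intrinsics': array([[492.85638915,   0.        , 263.18380499],
       [  0.        , 492.85638915, 186.85162644],
       [  0.        ,   0.        ,   1.        ]]), 'k1': 0.055263836017103496, 'eye': array([-0.72215345, -0.82956737,  1.55486606]), 'rotation': array([ 0.32026402, -0.19288814, -0.46324851,  0.80350852])}
bread_board [ 0.523 -0.034  0.021] 0.64
first_gap [ 0.522 -0.035  0.019] 0.71
groove_left [ 0.517 -0.031  0.023] 0.8
bed [ 0.522 -0.035  0.018] 0.61
end_stop [0.522 0.127 0.045] 0.71
stop_tab [ 0.52  -0.036  0.017] 0.65
stop_tab [0.523 0.129 0.05 ] 0.52
loaf [ 0.422 -0.637  0.047] 0.98
bell [ 0.743 -0.064  0.032] 0.59
stapler [ 0.445 -0.448  0.035] 0.94
```

View pics/scene0.png

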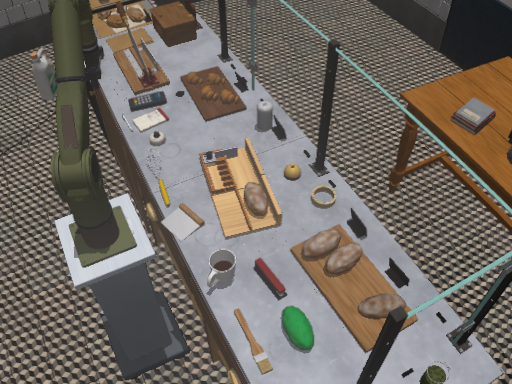

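View pics/side0.png

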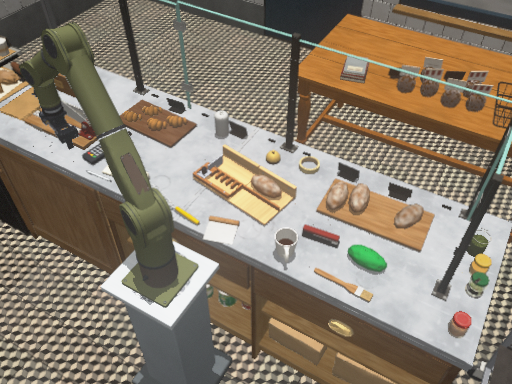

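The scene view shows the board around (200–280, 140–235) with the stop parked at its left end (~(222,155)), the comb at (222,175) and the loaf at (256,198). The bell is at (292,171). The side view agrees: comb (220,175), loaf (267,187). I'll move above the board for a close look.

>>> play_rows(translation=[[-0.028,-0.028,-0.004],[-0.028,-0.028,-0.004],[-0.028,-0.028,-0.004],[-0.028,-0.028,-0.004],[-0.028,-0.028,-0.004],[-0.028,-0.028,-0.004],[-0.028,-0.028,-0.004],[-0.028,-0.028,-0.004],[-0.028,-0.028,-0.004],[-0.028,-0.028,-0.004],[-0.028,-0.028,-0.004],[-0.028,-0.028,-0.004],[-0.028,-0.028,-0.004],[-0.028,-0.028,-0.004],[0,0,0]], delta_rot=[[0,0,0],[0,0,0],[0,0,0],[0,0,0],[0,0,0],[0,0,0],[0,0,0],[0,0,0],[0,0,0],[0,0,0],[0,0,0],[0,0,0],[0,0,0],[0,0,0],[0,0,0]], grip=[-1,-1,-1,-1,-1,-1,-1,-1,-1,-1,-1,-1,-1,-1,-1], squeeze=10)

```text
clock: 2.98
tool_pos: [0.4472, 0.0923, 0.359]
eef_rot: [0.165, 0.986, -0.0, 0.001]
contact_force: [0.0, 0.5, -0.2]
opening: 0.003
finger_force: 0.0
```

```bash
cat > h.py <<'E'
from plant import r
import cv2,numpy as np
from scipy.spatial.transform import Rotation as R
def ray(k,uv):
    K=k['intrinsics'];d=np.array([(uv[0]-K[0,2])/K[0,0],(uv[1]-K[1,2])/K[1,1]])
    s=d.copy()
    for _ in range(20): s=d/(1+k['k1']*(s@s))
    v=R.from_quat(k['rotation']).apply([s[0],-s[1],-1]);return np.array(k['eye']),v
def atz(k,uv,z):
    e,v=ray(k,uv);return e+v*(z-e[2])/v[2]
def proj(k,P):
    p=R.from_quat(k['rotation']).inv().apply(np.atleast_2d(P)-k['eye'])
    s=np.c_[p[:,0],-p[:,1]]/-p[:,2:];s=s*(1+k['k1']*(s**2).sum(1))[:,None]
    K=k['intrinsics'];return s*[K[0,0],K[1,1]]+[K[0,2],K[1,2]]
E
python3 - <<'E'
from h import *
s=r.get_state();print(s['clock'],s['tool_pos'],R.from_quat(s['eef_rot']).as_matrix().round(3).tolist(),s['opening'])
k=r.get_calibration('wrist');im=r.snapshot('wrist');cv2.imwrite('pics/w1.png',im)
print(k); np.save('k1.npy',k,allow_pickle=True)
for t in ['bread_board','first_gap','groove_left','end_stop','stop_tab','loaf','bell']:
    for d in r.look_for('wrist',t)[:3]: print(t,np.round(d['point'],3),round(d['confidence'],2))
E
```

```text
2.975 [0.4472265  0.09229687 0.35896554] [[-0.945, 0.326, 0.001], [0.326, 0.945, -0.001], [-0.002, -0.001, -1.0]] 0.002715489032533569
{'intrinsics': array([[286.71965642,   0.        , 254.20513903],
       [  0.        , 286.71965642, 190.89450454],
       [  0.        ,   0.        ,   1.        ]]), 'k1': -0.029382545883927955, 'eye': array([0.37380356, 0.11786989, 0.44067933]), 'rotation': array([-0.12341166, -0.08762715,  0.5741784 ,  0.80461805])}
bread_board [ 0.487 -0.022  0.015] 0.59
first_gap [ 0.492 -0.022  0.013] 0.74
groove_left [ 0.486 -0.026  0.016] 0.8
groove_left [0.492 0.137 0.044] 0.4
end_stop [0.495 0.136 0.043] 0.91
stop_tab [0.496 0.139 0.043] 0.56
loaf [ 0.534 -0.143  0.06 ] 0.83
bell [ 0.752 -0.04   0.026] 0.73
```

View pics/w1.png

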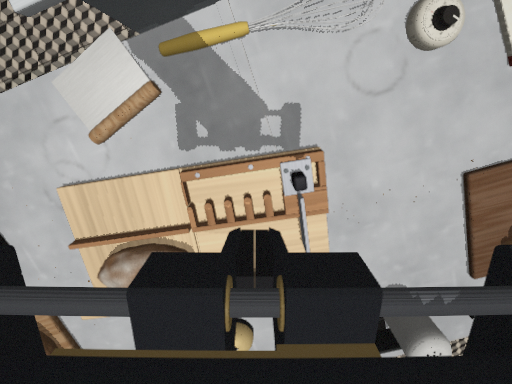

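Wrist view: near edge of the rail from (183,170) to (324,150), stop tab at (298,180) with its plate running to (305,245), teeth at (193…267, ~208), so the gaps from the left are at ≈276, 258, 238, 220, 201. Zooming in for exact features.

Run:
```python
import cv2
im=cv2.imread('pics/w1.png')[140:260,170:340]
cv2.imwrite('pics/w1c.png',cv2.resize(im,None,fx=4.7,fy=4.7,interpolation=cv2.INTER_CUBIC))
```

```text
(no output)
```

View pics/w1c.png

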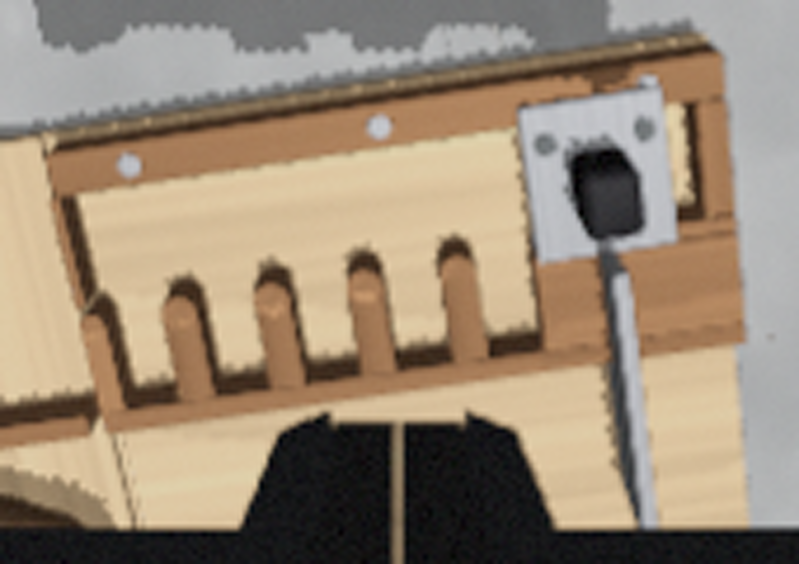

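```bash
cat >> h.py <<'E'
from scipy.optimize import least_squares
def board2w(p,B):
    B=np.atleast_2d(B)/1000.;c,s=np.cos(p[2]),np.sin(p[2])
    return np.c_[p[0]+c*B[:,0]-s*B[:,1],p[1]+s*B[:,0]+c*B[:,1],B[:,2]]
E
python3 - <<'E'
from h import *
k=np.load('k1.npy',allow_pickle=True).item()
o=lambda a:np.array(a)/4.7+[170,140]-0.4
F=[((712,52),(-115.5,207,38)),((743,343),(-20.5,207,38)),((545,348),(-28,149,38)),((455,252),(-64,125,38)),((362,263),(-64,95,38)),((270,280),(-64,65,38)),((182,295),(-64,35,38)),((487,357),(-28,131,38)),((397,372),(-28,101,38)),((303,385),(-28,71,38)),((212,399),(-28,41,38))]
uv=np.array([o(f[0]) for f in F]);B=np.array([f[1] for f in F],float)
f=lambda p:(proj(k,board2w(p,B))-uv).ravel()
s=least_squares(f,[0.5,-0.03,0]);p=s.x
print(p,np.degrees(p[2]));print(f(p).reshape(-1,2).round(1).tolist())
np.save('board.npy',p)
w=lambda u,z:atz(k,o(u),z)
def inb(P):
    d=P-[p[0],p[1],0];c,s_=np.cos(p[2]),np.sin(p[2]);return np.round([1000*(c*d[0]+s_*d[1]),1000*(-s_*d[0]+c*d[1]),1000*d[2]],1)
print('foot corners',[inb(w(u,.043)).tolist() for u in [(517,107),(660,88),(678,242),(540,264)]])
print('tab top',[inb(w(u,.0715)).tolist() for u in [(582,185),(637,180),(640,225),(588,236)]])
for B_ in [(-83,140,57),(-83,80,57),(-46,80,57),(27,-80,48)]: print(B_,board2w(p,B_).round(4))
for c in ['scene','side']:
    kc=r.get_calibration(c);r.snapshot(c)
    for d in r.look_for(c,'loaf')[:4]: print(inb(np.array(d['point'])),d['confidence'])
    for d in r.silhouettes(c,'loaf')[:4]:
        m=d['pixels'].astype(np.uint8);v,u=np.nonzero(m)
        # extremes of silhouette at z=48 plane in the board frame
        Q=np.array([inb(atz(kc,(a,b),.048)) for a,b in zip(u,v)]);print(c,len(u),Q.min(0),Q.max(0),d['confidence'])
E
```

```text
[ 0.54365207 -0.04130772 -0.18113389] -10.378207501876856
[[-1.5, 0.4], [-2.9, 0.4], [0.5, 0.1], [0.7, 0.3], [0.4, 0.9], [0.0, 0.1], [-1.0, -0.2], [1.0, -0.2], [0.6, -0.6], [1.1, -0.7], [1.1, -1.0]]
foot corners [[-108.8, 148.8, 43.0], [-108.2, 191.8, 43.0], [-59.2, 192.8, 43.0], [-58.5, 149.7, 43.0]]
tab top [[-90.0, 162.6, 71.5], [-89.1, 178.2, 71.5], [-75.7, 177.7, 71.5], [-74.7, 162.6, 71.5]]
(-83, 140, 57) [[0.4872 0.1114 0.057 ]]
(-83, 80, 57) [[0.4764 0.0523 0.057 ]]
(-46, 80, 57) [[0.5128 0.0457 0.057 ]]
(27, -80, 48) [[ 0.5558 -0.1249  0.048 ]]
[  26.9 -112.1   64.6] 0.93
[  -1.  -615.6   45.5] 0.87
scene 972 [ -39.1 -690.7   48. ] [  41.5 -540.2   48. ] 0.82
scene 640 [ -12.3 -172.    48. ] [73.1 -5.3 48. ] 0.77
scene 4320 [-125.1 -232.1   48. ] [103.  233.2  48. ] 0.26
[  15.5 -102.2   64.2] 0.68
side 676 [ -58.  -686.9   48. ] [  36.9 -537.1   48. ] 0.62
side 475 [ -14.8 -167.2   48. ] [79.3 -7.4 48. ] 0.57
```

```bash
cat >> h.py <<'E'
def inb(P,p):
    d=np.array(P)-[p[0],p[1],0];c,s=np.cos(p[2]),np.sin(p[2]);return np.round([1000*(c*d[0]+s*d[1]),1000*(-s*d[0]+c*d[1]),1000*d[2]],1)
def go(B):  # tool-frame delta (mm) to board-frame TCP target, yaw error
    p=np.load('board.npy');s=r.get_state();M=R.from_quat(s['eef_rot']).as_matrix()
    d=M.T@(board2w(p,B)[0]-s['tool_pos']);yb=np.array([-np.sin(p[2]),np.cos(p[2]),0]);a=M.T@yb
    print('t',round(s['clock'],2),'tcp in board',inb(s['tool_pos'],p),'delta',(d*1000).round(1),'rz deg',np.degrees(np.arctan2(-a[0],a[1])).round(2),'F',np.round(s['contact_force'],1))
E
python3 - <<'E'
from h import *
k=np.load('k1.npy',allow_pickle=True).item()
o=lambda a:np.array(a)/4.7+[170,140]-0.4
F=[((712,52),(-115.5,214,38)),((743,343),(-20.5,214,38)),((545,348),(-28,149,38)),((455,252),(-64,125,38)),((362,263),(-64,95,38)),((270,280),(-64,65,38)),((182,295),(-64,35,38)),((487,357),(-28,131,38)),((397,372),(-28,101,38)),((303,385),(-28,71,38)),((212,399),(-28,41,38))]
uv=np.array([o(f[0]) for f in F]);B=np.array([f[1] for f in F],float)
f=lambda p:(proj(k,board2w(p,B))-uv).ravel()
p=least_squares(f,[0.5,-0.03,0]).x
print(p);print(f(p).reshape(-1,2).round(1).tolist());np.save('board.npy',p)
w=lambda u,z:atz(k,o(u),z)
print('foot corners',[inb(w(u,.043),p).tolist() for u in [(517,107),(660,88),(678,242),(540,264)]])
# height check of the tab by scene+side networks
for c in ['scene','side']:
    r.snapshot(c)
    for t in ['end_stop','stop_tab']:
        for d in r.look_for(c,t)[:2]: print(c,t,inb(d['point'],p),round(d['confidence'],2))
    for d in r.silhouettes(c,'bread_board')[:1]:
        print(c,'board sil centroid',np.argwhere(d['pixels']).mean(0)[::-1], proj(r.get_calibration(c),board2w(p,[[-115,214,38],[92,214,70],[92,-200,70],[-115,-200,18]])).round(0).tolist())
go((-83,215,150)); go((-83,210,114))
E
```

```text
[ 0.54429315 -0.04249334 -0.17466098]
[[2.1, -0.6], [0.9, -0.5], [-0.3, 0.1], [-0.3, 0.5], [-0.5, 1.2], [-0.9, 0.5], [-1.9, 0.3], [0.2, -0.1], [-0.2, -0.4], [0.4, -0.3], [0.4, -0.5]]
foot corners [[-108.7, 150.5, 43.0], [-107.8, 193.5, 43.0], [-58.8, 194.3, 43.0], [-58.3, 151.1, 43.0]]
scene end_stop [-45.9 166.4  47.5] 0.62
scene stop_tab [209.4  14.5  30.1] 0.73
scene stop_tab [-39.2 173.   47.4] 0.58
scene board sil centroid [239.51689432 191.66498922] [[199.0, 154.0], [248.0, 137.0], [282.0, 213.0], [226.0, 237.0]]
side end_stop [-53.5 164.4  49.2] 0.48
side stop_tab [-50.5 169.8  49.7] 0.48
side board sil centroid [245.86698538 185.4431946 ] [[192.0, 173.0], [224.0, 144.0], [296.0, 187.0], [264.0, 224.0]]
t 4.08 tcp in board [-120.8  118.6  358.7] delta [-22.8 101.  208.7] rz deg -8.66 F [-0.1  0.2 -0.4]
t 4.08 tcp in board [-120.8  118.6  358.7] delta [-23.6  96.  244.7] rz deg -8.66 F [-0.1  0.2 -0.4]
```

>>> play_rows(translation=[[0,0,0],[0,0,0],[-0.0064,0.0162,0.033],[-0.0064,0.0162,0.033],[-0.0064,0.0162,0.033],[-0.0064,0.0162,0.033],[-0.0064,0.0162,0.033],[-0.0064,0.0162,0.033],[0,0,0],[0,0,0]], delta_rot=[[0,0,-4.4],[0,0,-4.4],[0,0,0],[0,0,0],[0,0,0],[0,0,0],[0,0,0],[0,0,0],[0,0,0],[0,0,0]], grip=[-1,-1,-1,-1,-1,-1,-1,-1,-1,-1])

```text
clock: 5.32
tool_pos: [0.5004, 0.1839, 0.1615]
eef_rot: [0.086, 0.996, -0.0, 0.0]
contact_force: [0.4, -0.2, 0.1]
opening: 0.001
finger_force: 0.0
```

Run:
```python
from h import *
k=np.load('k1.npy',allow_pickle=True).item()
o=lambda a:np.array(a)/4.7+[170,140]-0.4
F=[((545,348),(-28,149,38)),((455,252),(-64,125,38)),((362,263),(-64,95,38)),((270,280),(-64,65,38)),((182,295),(-64,35,38)),((487,357),(-28,131,38)),((397,372),(-28,101,38)),((303,385),(-28,71,38)),((212,399),(-28,41,38)),((712,52),(-115.5,0,38)),((743,343),(-20.5,0,38))]
uv=np.array([o(f[0]) for f in F]);B=np.array([f[1] for f in F],float)
def f(q):
    C=B.copy();C[-2:,1]=q[3];return (proj(k,board2w(q,C))-uv).ravel()
p=least_squares(f,[0.5,-0.03,0,210],x_scale=[.1,.1,.1,10]).x
print(p);print(f(p).reshape(-1,2).round(1).tolist());np.save('board.npy',p[:3])
kk=r.get_calibration('wrist');im=r.snapshot('wrist');np.save('k2.npy',kk,allow_pickle=True)
P=proj(kk,board2w(p,[[-83,170,71],[-115.5,210,38]]));print(P)
cv2.imwrite('pics/w2.png',im);go((-83,210,114))
```

```text
[ 5.44031001e-01 -4.19928120e-02 -1.77292067e-01  2.11063044e+02]
[[0.1, 0.1], [0.1, 0.4], [-0.1, 1.1], [-0.5, 0.4], [-1.5, 0.1], [0.6, -0.1], [0.1, -0.5], [0.7, -0.5], [0.7, -0.7], [0.6, -0.2], [-0.7, -0.2]]
[[185.70804912 224.85809378]
 [247.79110367 165.73197341]]
t 5.38 tcp in board [-82.6 214.5 161.9] delta [ 0.5 -4.5 47.9] rz deg 0.24 F [-0.1 -0.1 -0.4]
```

View pics/w2.png

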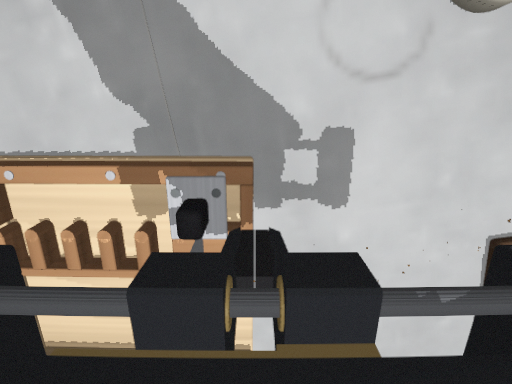

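The wrist view shows the stop's foot at (167–227, 177–238), tab at (192,217), board's left front corner at (253,163), teeth noses at (143…38, ~235); the fingers stand clear left of the tab. Prediction is ~5 px off, so I refine from this view with a crop.

Run:
```python
import cv2
im=cv2.imread('pics/w2.png')[150:280,0:265]
cv2.imwrite('pics/w2c.png',cv2.resize(im,None,fx=3,fy=3,interpolation=cv2.INTER_CUBIC))
```

```text
(no output)
```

View pics/w2c.png

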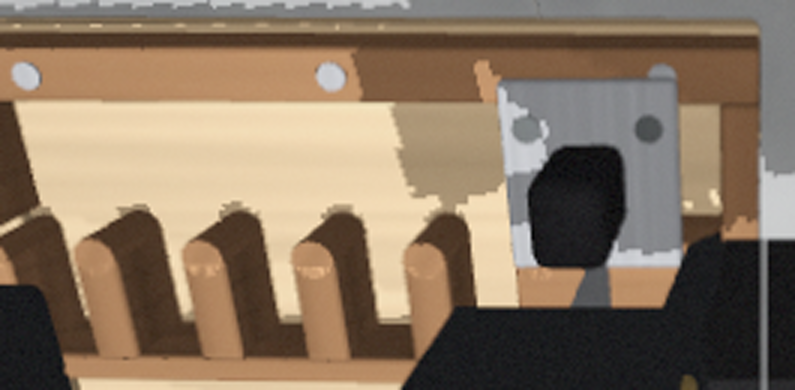

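Run:
```python
from h import *
k1,k2=[np.load(f'k{i}.npy',allow_pickle=True).item() for i in (1,2)]
F1=[((545,348),(-28,149,38)),((455,252),(-64,125,38)),((362,263),(-64,95,38)),((270,280),(-64,65,38)),((182,295),(-64,35,38)),((487,357),(-28,131,38)),((397,372),(-28,101,38)),((303,385),(-28,71,38)),((212,399),(-28,41,38)),((712,52),(-115.5,0,38)),((743,343),(-20.5,0,38))]
F2=[((425,243),(-64,125,38)),((314,243),(-64,95,38)),((203,243),(-64,65,38)),((95,240),(-64,35,38)),((350,357),(-28,101,38)),((243,356),(-28,71,38)),((140,356),(-28,41,38)),((722,103),(-101.5,204,38)),((758,47),(-115.5,0,38))]
uv1=np.array([np.array(f[0])/4.7+[169.6,139.6] for f in F1]);uv2=np.array([np.array(f[0])/3+[-.3,149.7] for f in F2])
B1=np.array([f[1] for f in F1],float);B2=np.array([f[1] for f in F2],float)
def res(q,w):
    C=B1.copy();C[-2:,1]=q[3];D=B2.copy();D[-1,1]=q[3]
    a=(proj(k1,board2w(q,C))-uv1).ravel();b=(proj(k2,board2w(q,D))-uv2).ravel()
    return {'1':a,'2':b,'12':np.r_[a,b]}[w]
for w in ['1','2','12']:
    q=least_squares(res,[0.5,-0.03,-.17,210],x_scale=[.1,.1,.1,10],args=(w,)).x
    print(w,q.round(4)); 
    if w!='1': print(res(q,'2').reshape(-1,2).round(1).tolist())
    if w=='2': np.save('board.npy',q[:3])
    g=lambda u:inb(atz(k2,np.array(u)/3+[-.3,149.7],.043),q).tolist()
    print([g(u) for u in [(499,80),(677,80),(680,267),(515,268)]])
go((-83,210,114))
```

```text
1 [ 5.44000e-01 -4.20000e-02 -1.77300e-01  2.11063e+02]
[[-108.5, 151.0, 43.0], [-108.7, 193.9, 43.0], [-59.0, 193.5, 43.0], [-58.4, 150.8, 43.0]]
2 [ 5.454000e-01 -4.110000e-02 -1.723000e-01  2.128381e+02]
[[-0.4, -0.7], [-0.9, -0.8], [-0.9, -1.0], [-1.3, -0.3], [1.2, 0.9], [1.4, 0.8], [0.8, 0.4], [0.2, 0.3], [-0.0, 0.6]]
[[-108.9, 150.5, 43.0], [-108.9, 193.4, 43.0], [-59.2, 192.7, 43.0], [-58.8, 150.0, 43.0]]
12 [ 5.449000e-01 -4.140000e-02 -1.747000e-01  2.120762e+02]
[[-0.6, -0.8], [-1.1, -1.0], [-1.2, -1.3], [-1.6, -0.7], [0.9, 0.7], [1.1, 0.6], [0.4, 0.1], [0.1, 0.4], [-1.1, 0.7]]
[[-108.9, 150.5, 43.0], [-109.0, 193.5, 43.0], [-59.3, 192.9, 43.0], [-58.8, 150.2, 43.0]]
t 5.38 tcp in board [-82.7 213.9 161.9] delta [ 0.4 -3.9 47.9] rz deg -0.05 F [-0.1 -0.1 -0.4]
```

>>> play_rows(translation=[[0,0,0.012],[0,0,0.012],[0,0,0.012],[0,0,0.011],[0,0,0],[0,-0.005,0],[0,-0.004,0],[0,-0.003,0],[0,-0.003,0],[0,-0.003,0],[0,-0.003,0],[0,-0.003,0]], delta_rot=[[0,0,0],[0,0,0],[0,0,0],[0,0,0],[0,0,0],[0,0,0],[0,0,0],[0,0,0],[0,0,0],[0,0,0],[0,0,0],[0,0,0]], grip=[-1,-1,-1,-1,-1,-1,-1,-1,-1,-1,-1,-1])

```text
clock: 6.88
tool_pos: [0.4965, 0.1612, 0.1138]
eef_rot: [0.086, 0.996, 0.0, 0.0]
contact_force: [0.2, 0.5, 0.9]
opening: 0.008
finger_force: 0.6
```

Run:
```python
from h import *
go((-83,107,114))
```

```text
t 6.88 tcp in board [-82.9 191.  113.8] delta [  0.2 -84.   -0.3] rz deg 0.03 F [0.2 0.5 0.9]
```

>>> play_rows(translation=[[0,-0.005,0],[0,-0.005,0],[0,-0.005,0],[0,-0.005,0],[0,-0.005,0],[0,-0.005,0],[0,-0.005,0],[0,-0.005,0],[0,-0.005,0],[0,-0.005,0],[0,-0.005,0],[0,-0.005,0],[0,-0.005,0],[0,-0.004,0],[0,-0.003,0],[0,-0.002,0],[0,0,0]], delta_rot=[[0,0,0],[0,0,0],[0,0,0],[0,0,0],[0,0,0],[0,0,0],[0,0,0],[0,0,0],[0,0,0],[0,0,0],[0,0,0],[0,0,0],[0,0,0],[0,0,0],[0,0,0],[0,0,0],[0,0,0]], grip=[-1,-1,-1,-1,-1,-1,-1,-1,-1,-1,-1,-1,-1,-1,-1,-1,-1])

```text
clock: 9.0
tool_pos: [0.4836, 0.0878, 0.1137]
eef_rot: [0.086, 0.996, -0.0, -0.0]
contact_force: [-0.8, 1.0, 0.3]
opening: 0.001
finger_force: 0.3
```

Run:
```python
from h import *
go((-83,107,114))
k=r.get_calibration('wrist');im=r.snapshot('wrist');np.save('k3.npy',k,allow_pickle=True);cv2.imwrite('pics/w3.png',im)
c=im[140:290,100:300];cv2.imwrite('pics/w3c.png',cv2.resize(c,None,fx=4,fy=4,interpolation=cv2.INTER_CUBIC))
```

```text
t 9.0 tcp in board [-83.  116.5 113.7] delta [ 0.  -9.5 -0.3] rz deg 0.0 F [-0.8  1.   0.3]
```

View pics/w3c.png

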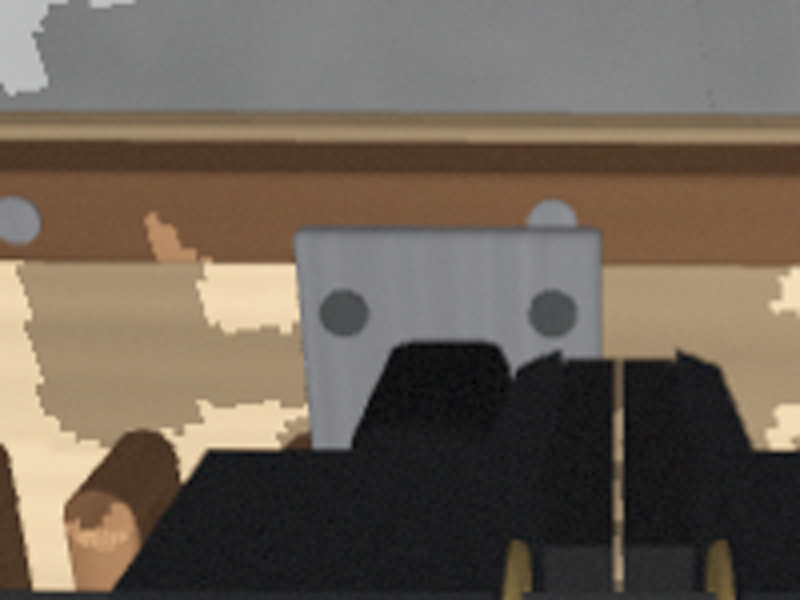

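The foot's near corners are at crop (297,230) and (600,230), the fingertip beside the tab's left side; one tooth nose at (100,495).

Run:
```python
from h import *
p=np.load('board.npy');k=np.load('k3.npy',allow_pickle=True).item()
for u,z in [((297,230),.043),((600,230),.043),((100,493),.038),((300,265),.038),((300,172),.038),((18,221),.039),((552,222),.039)]:
    print(u,inb(atz(k,np.array(u)/4+[99.6,139.6],z),p))
k1=np.load('k1.npy',allow_pickle=True).item()
for u in [(129,165),(378,127)]: print('screw k1',inb(atz(k1,np.array(u)/4.7+[169.6,139.6],.038),p))
```

```text
(297, 230) [-109.3   71.5   43. ]
(600, 230) [-109.3  114.1   43. ]
(100, 493) [-63.9  35.1  38. ]
(300, 265) [-102.2   70.    38. ]
(300, 172) [-116.3   71.2   38. ]
(18, 221) [-109.2   29.8   39. ]
(552, 222) [-109.2  107.2   39. ]
screw k1 [-109.    29.1   38. ]
screw k1 [-108.6  106.8   38. ]
```

>>> play_rows(translation=[[0,-0.003,0],[0,-0.004,0],[0,-0.003,0],[0,-0.0017,0],[0,-0.001,0],[0,0,0],[0,0.003,0],[0,0.005,0],[0,0.006,0],[0.015,0,0],[0.015,0,0],[0.015,0,0],[0,-0.012,0],[0,-0.013,0],[0,-0.013,0],[0,0,0]], delta_rot=[[0,0,0],[0,0,0],[0,0,0],[0,0,0],[0,0,0],[0,0,0],[0,0,0],[0,0,0],[0,0,0],[0,0,0],[0,0,0],[0,0,0],[0,0,0],[0,0,0],[0,0,0],[0,0,0]], grip=[-1,-1,-1,-1,-1,-1,-1,-1,-1,-1,-1,-1,-1,-1,-1,-1])

```text
clock: 11.05
tool_pos: [0.4333, 0.0574, 0.1137]
eef_rot: [0.088, 0.996, -0.001, 0.0]
contact_force: [-0.2, -0.0, -0.6]
opening: 0.006
finger_force: 0.0
```

Run:
```python
from h import *
go((-105,80,114))
k=r.get_calibration('wrist');im=r.snapshot('wrist');np.save('k4.npy',k,allow_pickle=True);cv2.imwrite('pics/w4.png',im)
p=np.load('board.npy')
print(proj(k,board2w(p,[[-109,58,43],[-109,102,43],[-59,58,43],[-83,80,71],[-59,102,43]])).round(0).tolist())
for c in ['scene','side']:
  r.snapshot(c)
  for d in r.look_for(c,'end_stop')[:2]+r.look_for(c,'stop_tab')[:2]: print(c,inb(d['point'],p),round(d['confidence'],2))
```

```text
t 11.05 tcp in board [-127.3   77.8  113.7] delta [-22.3   2.2  -0.3] rz deg -0.19 F [-0.2 -0.  -0.6]
[[221.0, 267.0], [294.0, 267.0], [224.0, 332.0], [258.0, 336.0], [290.0, 332.0]]
scene [-21.4  72.7  43.6] 0.75
scene [-19.5  78.1  44.8] 0.63
side [-18.1 -28.6  20.9] 0.61
side [ 1.9 75.7 52.2] 0.58
```

View pics/w4.png

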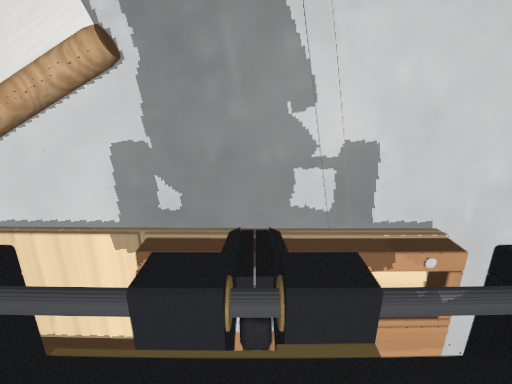

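The gripper hides the stop here, as expected (rail's left end at (460,250)). Tool is at y 77.8, so I shift 2 mm and push in.

>>> play_rows(translation=[[0,0.0022,0],[-0.006,0,0],[-0.006,0,0],[-0.005,0,0],[-0.004,0,0],[-0.004,0,0],[-0.004,0,0],[-0.004,0,0],[-0.004,0,0],[-0.004,0,0],[-0.004,0,0],[-0.003,0,0],[-0.003,0,0],[-0.003,0,0],[0,0,0]], delta_rot=[[0,0,0],[0,0,0],[0,0,0],[0,0,0],[0,0,0],[0,0,0],[0,0,0],[0,0,0],[0,0,0],[0,0,0],[0,0,0],[0,0,0],[0,0,0],[0,0,0],[0,0,0]], grip=[-1,-1,-1,-1,-1,-1,-1,-1,-1,-1,-1,-1,-1,-1,-1])

```text
clock: 13.28
tool_pos: [0.4872, 0.0525, 0.1138]
eef_rot: [0.086, 0.996, 0.0, 0.001]
contact_force: [-0.2, 0.8, 0.6]
opening: 0.002
finger_force: 0.0
```

Run:
```python
from h import *
go((-66,80,114))
```

```text
t 13.28 tcp in board [-73.4  82.2 113.8] delta [-7.4 -2.2 -0.2] rz deg -0.01 F [-0.2  0.8  0.6]
```

>>> play_rows(translation=[[-0.003,0,0],[-0.002,0,0],[-0.002,0,0],[-0.001,0,0],[-0.001,0,0],[0,0,0]], delta_rot=[[0,0,0],[0,0,0],[0,0,0],[0,0,0],[0,0,0],[0,0,0]], grip=[-1,-1,-1,-1,-1,-1])

```text
clock: 14.02
tool_pos: [0.4939, 0.0509, 0.1135]
eef_rot: [0.086, 0.996, -0.0, -0.002]
contact_force: [-5.0, 1.1, 2.2]
opening: 0.007
finger_force: 2.6
```

Run:
```python
from h import *
go((-66,80,114))
```

```text
t 14.03 tcp in board [-66.5  81.9 113.5] delta [-0.5 -1.9 -0.5] rz deg 0.03 F [-5.   1.1  2.2]
```

>>> play_rows(translation=[[-0.001,0,0],[-0.001,0,0],[0,0,0],[0.003,0,0],[0.01,0,0],[0.015,0,0],[0.01,0,-0.03],[0.01,-0.01,-0.05],[0,-0.03,-0.05],[0,-0.05,-0.04],[0,-0.05,-0.02],[0,-0.03,0],[0,-0.01,0],[0,0,0]], delta_rot=[[0,0,0],[0,0,0],[0,0,0],[0,0,0],[0,0,0],[0,0,0],[0,0,0],[0,0,0],[0,0,0],[0,0,0],[0,0,0],[0,0,0],[0,0,0],[0,0,0]], grip=[-1,-1,-1,-1,-1,-1,-1,-1,-1,-1,-1,-1,-1,-1])

```text
clock: 15.78
tool_pos: [0.4198, -0.1171, 0.3026]
eef_rot: [0.086, 0.996, 0.0, 0.0]
contact_force: [0.6, 0.7, -0.1]
opening: 0.007
finger_force: 0.0
```

Run:
```python
from h import *
go((27,-210,160))
k=r.get_calibration('wrist');im=r.snapshot('wrist');np.save('k5.npy',k,allow_pickle=True);cv2.imwrite('pics/w5.png',im)
p=np.load('board.npy')
print(proj(k,board2w(p,[[-72,58,43],[-72,102,43],[-46,80,71.5],[-21,58,43],[27,-168,48],[-64,65,38],[-64,95,38]])).round(0).tolist())
for t in ['end_stop','loaf']:
  for d in r.look_for('wrist',t)[:3]: print(t,inb(d['point'],p),round(d['confidence'],2))
for d in r.silhouettes('wrist','loaf')[:2]:
  v,u=np.nonzero(d['pixels']);Q=np.array([inb(atz(k,(a,b),.048),p) for a,b in zip(u,v)]);print(len(u),Q.min(0),Q.max(0),d['confidence'],u.min(),u.max(),v.min(),v.max())
```

```text
t 15.78 tcp in board [-110.7  -96.4  302.6] delta [-137.7 -113.7  142.6] rz deg -0.02 F [ 0.6  0.7 -0.1]
[[376.0, 198.0], [410.0, 198.0], [401.0, 226.0], [371.0, 235.0], [201.0, 269.0], [379.0, 203.0], [402.0, 203.0]]
end_stop [-39.1  73.9  41.5] 0.66
loaf [ -2.2 -46.8  42.4] 0.6
200 [ -13.5 -147.5   48. ] [ 53.9 -26.2  48. ] 0.65 215 307 242 286
```

View pics/w5.png

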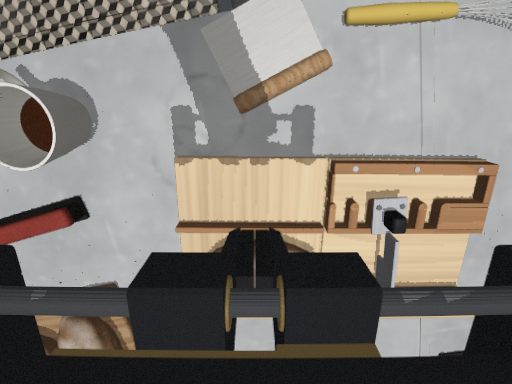

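The stop is home in the gap with two teeth (y 35, 5) showing right and one (y 125) left of its foot, so it is in the third gap; foot's near edge at (374–407,198) matches the prediction for fully home (376–410,198). Now to the loaf's right end.

>>> play_rows(translation=[[-0.01,-0.0142,0.006],[-0.017,-0.0142,0.01],[-0.019,-0.0142,0.01],[-0.019,-0.0142,0.01],[-0.019,-0.0142,0.01],[-0.019,-0.0142,0.01],[-0.018,-0.0142,0.01],[-0.0165,-0.0142,0.01],[0,0,0.03],[0,0,0.03],[0,0,0.03],[0,0,0.026],[0,0,0.012],[0,0,0]], delta_rot=[[0,0,0],[0,0,0],[0,0,0],[0,0,0],[0,0,0],[0,0,0],[0,0,0],[0,0,0],[0,0,0],[0,0,0],[0,0,0],[0,0,0],[0,0,0],[0,0,0]], grip=[-1,-1,-1,-1,-1,-1,-1,-1,-1,-1,-1,-1,-1,-1])

```text
clock: 17.73
tool_pos: [0.5353, -0.2531, 0.0978]
eef_rot: [0.086, 0.996, 0.0, -0.001]
contact_force: [-0.4, 0.5, 0.1]
opening: 0.004
finger_force: 0.0
```

Run:
```python
from h import *
go((27,-95,96))
```

```text
t 17.73 tcp in board [  26.4 -210.6   97.8] delta [ -0.7 115.6   1.8] rz deg 0.01 F [-0.4  0.5  0.1]
```

>>> play_rows(translation=[[0,0.004,0],[0,0.005,0],[0,0.005,0],[0,0.005,0],[0,0.005,0],[0,0.005,0],[0,0.005,0],[0,0.005,0],[0,0.005,0],[0,0.005,0],[0,0.005,0],[0,0.005,0],[0,0.005,0],[0,0.005,0],[0,0.005,0],[0,0.005,0],[0,0.005,0],[0,0.005,0],[0,0.004,0],[0,0,0]], delta_rot=[[0,0,0],[0,0,0],[0,0,0],[0,0,0],[0,0,0],[0,0,0],[0,0,0],[0,0,0],[0,0,0],[0,0,0],[0,0,0],[0,0,0],[0,0,0],[0,0,0],[0,0,0],[0,0,0],[0,0,0],[0,0,0],[0,0,0],[0,0,0]], grip=[-1,-1,-1,-1,-1,-1,-1,-1,-1,-1,-1,-1,-1,-1,-1,-1,-1,-1,-1,-1])

```text
clock: 20.23
tool_pos: [0.5516, -0.1605, 0.0988]
eef_rot: [0.086, 0.996, 0.0, 0.0]
contact_force: [-0.3, -1.0, 0.2]
opening: 0.003
finger_force: 0.0
```

Run:
```python
from h import *
go((27,-95,96))
```

```text
t 20.23 tcp in board [  26.6 -116.6   98.8] delta [-0.4 21.5  2.8] rz deg 0.05 F [-0.3 -1.   0.2]
```

>>> play_rows(translation=[[0,0.003,0.001],[0,0.003,0],[0,0.003,0],[0,0.003,0],[0,0.002,0],[0,0.002,0],[0,0.002,0]], delta_rot=[[0,0,0],[0,0,0],[0,0,0],[0,0,0],[0,0,0],[0,0,0],[0,0,0]], grip=[-1,-1,-1,-1,-1,-1,-1])

```text
clock: 21.1
tool_pos: [0.5546, -0.1435, 0.0977]
eef_rot: [0.086, 0.996, -0.0, 0.0]
contact_force: [-0.4, -1.7, 1.9]
opening: 0.009
finger_force: 1.2
```

>>> play_rows(translation=[[0,0.001,0],[0,0.001,0]], delta_rot=[[0,0,0],[0,0,0]], grip=[-1,-1])

```text
clock: 21.35
tool_pos: [0.5549, -0.1416, 0.0977]
eef_rot: [0.086, 0.996, -0.0, 0.0]
contact_force: [-0.2, -1.9, 2.2]
opening: 0.006
finger_force: 1.2
```

Run:
```python
from h import *
go((27,-95,96))
```

```text
t 21.35 tcp in board [ 26.6 -97.3  97.7] delta [-0.4  2.3  1.7] rz deg -0.0 F [-0.2 -1.9  2.2]
```

>>> play_rows(translation=[[0,0.001,0],[0,0.001,0]], delta_rot=[[0,0,0],[0,0,0]], grip=[-1,-1])

```text
clock: 21.6
tool_pos: [0.5552, -0.1396, 0.0978]
eef_rot: [0.086, 0.996, 0.0, -0.0]
contact_force: [-0.7, -2.8, 1.2]
opening: 0.01
finger_force: 1.2
```

>>> play_rows(translation=[[0,0.001,0],[0,0.001,0]], delta_rot=[[0,0,0],[0,0,0]], grip=[-1,-1])

```text
clock: 21.85
tool_pos: [0.5556, -0.1376, 0.0977]
eef_rot: [0.086, 0.996, 0.0, 0.0]
contact_force: [0.4, -1.9, 2.2]
opening: 0.006
finger_force: 1.2
```

>>> play_rows(translation=[[0,0.001,0],[0,0.001,0]], delta_rot=[[0,0,0],[0,0,0]], grip=[-1,-1])

```text
clock: 22.1
tool_pos: [0.5559, -0.1356, 0.0977]
eef_rot: [0.086, 0.996, 0.0, 0.0]
contact_force: [0.3, -1.6, 2.5]
opening: 0.002
finger_force: 1.2
```

Run:
```python
from h import *
go((27,-95,96))
p=np.load('board.npy')
for c in ['scene','side']:
  k=r.get_calibration(c);im=r.snapshot(c);cv2.imwrite(f'pics/{c}6.png',im)
  for d in r.look_for(c,'loaf')[:3]: print(c,inb(d['point'],p),round(d['confidence'],2))
a,b=[cv2.imread(f'pics/{c}6.png') for c in ['scene','side']]
cv2.imwrite('pics/c6.png',np.hstack([cv2.resize(a[130:245,190:290],None,fx=4,fy=4,interpolation=2),cv2.resize(b[130:245,180:280],None,fx=4,fy=4,interpolation=2)]))
```

```text
t 22.1 tcp in board [ 26.6 -91.2  97.7] delta [-0.4 -3.8  1.7] rz deg 0.01 F [ 0.3 -1.6  2.5]
scene [  -8.9 -616.6   45.5] 0.58
scene [ -3.5 -12.9  58.3] 0.42
side [ 1.7 -9.9 60.4] 0.79
side [ -17.9 -609.4   47.5] 0.56
```

>>> play_rows(translation=[[0,0.001,0],[0,0.001,0]], delta_rot=[[0,0,0],[0,0,0]], grip=[-1,-1])

```text
clock: 22.55
tool_pos: [0.5562, -0.1337, 0.0977]
eef_rot: [0.086, 0.996, 0.0, -0.0]
contact_force: [-0.8, -2.0, 1.0]
opening: 0.004
finger_force: 1.4
```

>>> play_rows(translation=[[0,0.001,0],[0,0.001,0]], delta_rot=[[0,0,0],[0,0,0]], grip=[-1,-1])

```text
clock: 22.8
tool_pos: [0.5565, -0.1322, 0.0977]
eef_rot: [0.086, 0.996, -0.0, -0.0]
contact_force: [-0.1, -4.7, 2.2]
opening: 0.004
finger_force: 2.2
```

>>> play_rows(translation=[[0,0.001,0],[0,0,0]], delta_rot=[[0,0,0],[0,0,0]], grip=[-1,-1])

```text
clock: 23.05
tool_pos: [0.5565, -0.1317, 0.0978]
eef_rot: [0.086, 0.996, -0.001, -0.0]
contact_force: [-0.2, -5.0, 3.2]
opening: 0.006
finger_force: 2.6
```

>>> play_rows(translation=[[0,0.001,0],[0,0.0005,0],[0,0,0]], delta_rot=[[0,0,0],[0,0,0],[0,0,0]], grip=[-1,-1,-1])

```text
clock: 23.42
tool_pos: [0.5566, -0.1313, 0.0978]
eef_rot: [0.087, 0.996, -0.001, -0.0]
contact_force: [-0.5, -6.2, 3.2]
opening: 0.009
finger_force: 3.5
```

Force rises while motion stalls: the loaf is against the stop. Retreat and check.

>>> play_rows(translation=[[0,-0.002,0],[0,-0.004,0],[0,-0.01,0],[0,-0.015,0],[0,-0.01,-0.02],[0.01,0,-0.04],[0.03,0,-0.05],[0.04,0,-0.05],[0.05,0,-0.04],[0.05,0,-0.03],[0.03,0,0],[0.02,0,0],[0,0,0]], delta_rot=[[0,0,0],[0,0,0],[0,0,0],[0,0,0],[0,0,0],[0,0,0],[0,0,0],[0,0,0],[0,0,0],[0,0,0],[0,0,0],[0,0,0],[0,0,0]], grip=[-1,-1,-1,-1,-1,-1,-1,-1,-1,-1,-1,-1,-1])

```text
clock: 25.05
tool_pos: [0.3241, -0.1311, 0.3258]
eef_rot: [0.087, 0.996, -0.0, -0.0]
contact_force: [0.8, -0.4, -0.0]
opening: 0.004
finger_force: 0.0
```

Run:
```python
from h import *
go((27,-95,96));p=np.load('board.npy');T=[]
B=[[27,77.5,48],[27,-79.5,48],[-72,58,43],[-72,102,43],[70,80,60]]
for c in ['scene','side','wrist']:
  k=r.get_calibration(c);im=r.snapshot(c);cv2.imwrite(f'pics/{c}7.png',im)
  for t in ['loaf','end_stop','bell','stapler']:
    for d in r.look_for(c,t)[:2]: print(c,t,inb(d['point'],p),round(d['confidence'],2))
  uv=proj(k,board2w(p,B));x,y=np.round(uv.mean(0)-[50,50]).astype(int).clip(0);print(c,(x,y),uv.round(0).tolist())
  T.append(cv2.resize(im[y:y+100,x:x+100],(266*1,266),interpolation=2) if 0 else im[max(y,0):y+100,x:x+100])
a,b=[cv2.resize(t,(400,400),interpolation=2) for t in T[:2]]
w=cv2.imread('pics/wrist7.png')
cv2.imwrite('pics/c7.png',np.hstack([a,b]))
```

```text
t 25.05 tcp in board [-202.6 -126.6  325.8] delta [-229.8   32.   229.5] rz deg -0.06 F [ 0.8 -0.4 -0. ]
scene loaf [  -9.1 -619.4   47.9] 0.85
scene loaf [ 20.7 -17.6  63.2] 0.71
scene end_stop [-18.7  77.2  50.8] 0.53
scene bell [203.8  12.3  27.6] 0.8
scene stapler [ -25.7 -419.8   44. ] 0.86
scene (np.int64(187), np.int64(124)) [[242.0, 167.0], [255.0, 196.0], [219.0, 177.0], [216.0, 169.0], [253.0, 162.0]]
side loaf [ -19.1 -610.2   48.5] 0.81
side loaf [-55.9  69.   42.9] 0.38
side bell [196.4   9.9  26.7] 0.69
side stapler [ -33.  -421.2   34.4] 0.74
side (np.int64(187), np.int64(125)) [[236.0, 168.0], [264.0, 185.0], [224.0, 183.0], [217.0, 179.0], [242.0, 161.0]]
wrist loaf [-72.2  82.7  18.9] 0.71
wrist loaf [-48.1  71.2  44.2] 0.18
wrist end_stop [-51.3  69.5  42.1] 0.67
wrist stapler [ -36.  -392.9   35.9] 0.78
wrist stapler [-71.1  81.   18.5] 0.66
wrist (np.int64(320), np.int64(244)) [[386.0, 312.0], [284.0, 312.0], [382.0, 253.0], [412.0, 253.0], [387.0, 340.0]]
```

View pics/c7.png

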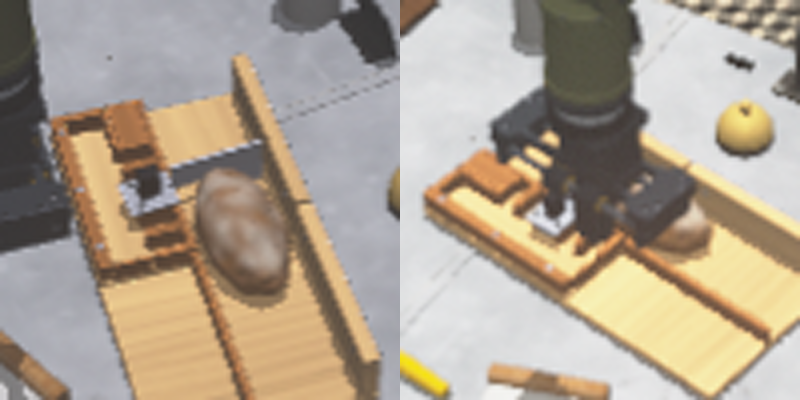

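The scene crop shows the stop seated in the comb with its plate across the bed (265,145)–(170,175) and the loaf's end against it at (215,172). I'll do a last numeric check that the stop is still home.

Run:
```python
from h import *
p=np.load('board.npy');k=r.get_calibration('wrist');im=r.snapshot('wrist')
for d in r.silhouettes('wrist','end_stop')[:1]:
  v,u=np.nonzero(d['pixels']);print(len(u),u.min(),u.max(),v.min(),v.max(),d['confidence'])
# foot's near edge: gray (low saturation) pixels around the predicted foot
hsv=cv2.cvtColor(im,cv2.COLOR_BGR2HSV);m=(hsv[...,1]<50)&(hsv[...,2]>90)
sub=m[240:285,365:430];v,u=np.nonzero(sub)
print('rows',[(i+240,int(s.sum()),(np.nonzero(s)[0].min()+365,np.nonzero(s)[0].max()+365) if s.any() else None) for i,s in enumerate(sub)][::2])
print(proj(k,board2w(p,[[-72,58,43],[-72,102,43],[-71,79,43],[-21,58,43],[-21,102,43]])).round(1).tolist())
```

```text
1425 377 409 249 343 0.86
rows [(240, 0, None), (242, 0, None), (244, 0, None), (246, 0, None), (248, 0, None), (250, 2, (np.int64(391), np.int64(392))), (252, 23, (np.int64(382), np.int64(409))), (254, 31, (np.int64(379), np.int64(409))), (256, 30, (np.int64(379), np.int64(408))), (258, 30, (np.int64(379), np.int64(408))), (260, 30, (np.int64(379), np.int64(408))), (262, 31, (np.int64(378), np.int64(408))), (264, 19, (np.int64(378), np.int64(408))), (266, 17, (np.int64(378), np.int64(407))), (268, 15, (np.int64(378), np.int64(407))), (270, 13, (np.int64(378), np.int64(407))), (272, 11, (np.int64(378), np.int64(388))), (274, 11, (np.int64(378), np.int64(388))), (276, 13, (np.int64(377), np.int64(389))), (278, 14, (np.int64(377), np.int64(390))), (280, 16, (np.int64(377), np.int64(392))), (282, 13, (np.int64(378), np.int64(390))), (284, 1, (np.int64(390), np.int64(390)))]
[[381.7, 252.9], [411.7, 252.7], [395.9, 253.4], [376.9, 283.2], [405.9, 283.0]]
```

Run:
```python
from h import *
p=np.load('board.npy');r.snapshot('wrist')
def edge(im,k,y):
    # subpixel near edge of the foot along board line at y, by the saturation step
    xs=np.arange(-80,-62,.25);uv=proj(k,board2w(p,[[x,y,43] for x in xs])).astype(np.float32)
    s=cv2.cvtColor(im,cv2.COLOR_BGR2HSV)[...,1].astype(np.float32)
    a=cv2.remap(s,uv[:,0].copy(),uv[:,1].copy(),cv2.INTER_LINEAR).ravel();h=(a[:8].mean()+a[-12:].mean())/2
    return xs[np.argmax(a<h)]
for n,k in [('w5',np.load('k5.npy',allow_pickle=True).item()),('wrist7',r.get_calibration('wrist'))]:
    im=cv2.imread(f'pics/{n}.png');print(n,[float(edge(im,k,y)) for y in (62,66,70,74,86,90,94)])
im=cv2.imread('pics/w3.png');k=np.load('k3.npy',allow_pickle=True).item()
```

```text
w5 [-72.75, -73.0, -73.0, -73.25, -73.25, -74.25, -74.25]
wrist7 [-76.0, -76.25, -77.0, -75.75, -75.5, -75.5, -75.5]
```

Run:
```python
from h import *
p=np.load('board.npy');r.snapshot('wrist')
def prof(im,k,y,x0,x1,z,ch):
    xs=np.arange(x0,x1,.25);uv=proj(k,board2w(p,[[x,y,z] for x in xs])).astype(np.float32)
    s=cv2.GaussianBlur(im,(3,3),0)[...,ch].astype(np.float32);a=cv2.remap(s,uv[:,0].copy(),uv[:,1].copy(),1).ravel()
    g=np.gradient(a,3);g=cv2.GaussianBlur(g[:,None],(1,9),0).ravel();i=np.argmax(abs(g));return float(xs[i]),float(round(g[i],0))
for n,k in [('w5',np.load('k5.npy',allow_pickle=True).item()),('wrist7',r.get_calibration('wrist'))]:
    im=cv2.imread(f'pics/{n}.png')
    print(n,'wall inner (-101.5)',[prof(im,k,y,-108,-95,38,0) for y in (15,25,45,55,110,120,150,165)])
    print('   foot edge (-71)',[prof(im,k,y,-82,-62,43,0) for y in (62,66,70,74,86,90,94)])
```

```text
w5 wall inner (-101.5) [(-102.75, 2.0), (-102.75, 2.0), (-102.75, 2.0), (-102.75, 2.0), (-102.0, 2.0), (-102.0, 2.0), (-101.75, 2.0), (-102.0, 2.0)]
   foot edge (-71) [(-71.5, 2.0), (-71.75, 2.0), (-72.0, 2.0), (-71.75, 2.0), (-72.25, 1.0), (-64.75, -1.0), (-65.0, -2.0)]
wrist7 wall inner (-101.5) [(-103.25, 2.0), (-103.25, 2.0), (-103.25, 2.0), (-103.0, 2.0), (-101.75, 1.0), (-102.75, 1.0), (-101.75, 1.0), (-101.75, 1.0)]
   foot edge (-71) [(-71.25, 2.0), (-72.5, 2.0), (-72.5, 2.0), (-72.5, 2.0), (-72.5, 2.0), (-73.5, 1.0), (-73.75, 2.0)]
```

```bash
python3 -c "
from plant import r
print(r.finish_job())"
```

```text
the job is handed in; nothing more can be done
None
```

I handed the job in at about 25 s: the stop is in the third gap, home to within about 1 mm by the wrist camera. The loaf's left end rests against it. I only pushed; the bell and stapler looked undisturbed in the final images, and the arm never went near the timer.

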